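# Slide the stacked pill boxes off the shoe-care box onto the narrow glass shelf

## Robot

A 6-joint arm with a two-finger parallel gripper is mounted at the origin on the work surface. World frame = base frame: x ahead of the robot, y to its left, z up, the work surface at z = 0. Lengths are in mm, angles in rad, forces in N, time in s.
With the tool pointing down it reaches from about 350 to 975 mm from the base axis. Payload 7.1 kg.
Tool frame: the origin (TCP) lies at the very end of the fingers, on their centre line; the grasp point (between the pads) lies 19 mm behind it; z points along the fingers, y is the line along which they close (so a half turn about z gives the same grasp; the last joint's range is limited). The gripper opens to 88 mm and grips with 3 to 60 N. Pads are 20 mm wide; open, the fingers measure 115 mm over their backs; the gripper's body (75 mm by 178 mm) begins 61 mm behind the grasp point.
Start: joints at [1.318, 0.423, 1.63, -0, 1.089, -0.019], TCP at [144.766, 607.986, 222.675] pointing down, gripper open.
Joint ranges: [-3, 3], [-0.9, 2.11], [0.09, 2.58], [-1.31, 4.45], [0.11, 2.69], [-2.54, 2.54]. Speed limits (rad/s): [2.39, 2.39, 3.01, 3.14, 3.14, 3.14].

## Interface

Orientations are given as a rotation vector (axis times angle).
In Python, from workcell import ctrl, optics gives the robot as it stands.
- The arm moves only by the shell command python3 -m jog 'ROWS'. ROWS is JSON, a list of rows, each a list of 7 numbers: the shift along the tool's x, y, z in units of 40 mm (1.0 is 40 mm), then the turn, a rotation vector about the tool's x, y, z in units of 6 degrees (1.0 is 6 degrees), then the opening, from 0 (shut) to 1 (fully open). A call has 1 to 20 rows; each row shifts and turns the commanded pose from where the row before left it, along the tool's axes as they then stand; what a row does not reach is not made up. A row lasts 1/10 s, in which the tool goes at most 50 mm and 8.59 degrees, less where a joint would pass 70% of its speed; a pose out of reach is approached as far as the arm can. A call is refused whole if a number of a shift passes 1 or a number of a turn 1, either way. A call with a gripper value outside its range is refused whole. The fingers move at their own pace and stop on an object; the grip force is fixed at half the most. Time passes only in rows, so rows that do not move let the fingers close. It gives the time, the measured TCP pose, the force, the opening and the grip force at its end, in the units of the state.
- ctrl.get_obs(): the state, without advancing time (a new reading comes with each control period).
- optics.get_image(name): name is "scene" or "top"; returns the picture (480x640x3 uint8, red, green, blue); there is no depth.
- optics.camera_model(name): a dict with "fov_y" (degrees; the focal length in pixels is half the picture's height over the tangent of half this angle, whatever the lens; pixels are square), "cx", "cy" (the principal point, pixels), "k1" (the pictures are not rectified: a ray, as slopes to the right and down, at radius r is drawn at 1 + k1 r^2 times it, then the intrinsics apply), "view" (4x4, takes a point from world to camera coordinates). Camera axes: x right, y up, looking along -z (the intrinsics and any distortion apply to the point x, -y, -z); pixel columns grow to the right and rows downward; lengths in mm; the calibration is good to about 2 mm. A picture is of the moment at which its call begins. camera_model takes no time and is no camera call.
- ctrl.close_job(): hands the job in; it is judged then, once.
Trained networks look in the newest picture that a camera, given by its name, has taken for a name from the list of things; names that differ only in an ending like _2 or _b are one class to them, and where a whole thing is asked for, a point or a joint stands for the part that bears it (a point fixed in the world has none). Each returns a list of dicts, best first, with "conf" (0 to 1); they miss things now and then, are a little off and sometimes report something else, mostly with a low value. They report only what shows in the picture. A call takes as long as a camera call. They do not tell look-alikes from the thing itself.
- optics.masks_of(target, camera): "pixels" (480x640 bool, what is visible of it) and "extent" ([centre column, centre row, width, height] in pixels, round what is visible of it).
The state is a dict: "t": time; "qpos": joint angles; "qvel": joint speeds; "joint_torque": joint torques, N m; "ee_pos": TCP position; "orientation": TCP orientation; "ft_force": force on the tool from outside, world axes, zero at the start; "moment": the same for the moment, N m; "width": finger opening in mm; "grasp_force": force on a finger pad.
Only numpy, scipy, OpenCV 4.12 (cv2) and the standard library are available. Lean on these libraries where they do the work, as an engineer would, in place of code of your own. Each camera call takes 0.05 s, during which the arm holds its last target. There are 200 camera calls.

## Task

Two flat white pill boxes lie carelessly stacked on the lid of the wooden shoe-care box, so it cannot be opened. Slide them across onto the middle of the narrow frosted-glass shelf behind it, the pair still one on the other, squared up into a neat pile that lies parallel to the shelf, centred over it both ways and clear of the lid. Keep the boxes flat all the way, and do not shift the steel bowl or the grey grip ring that stand at the ends of the shelf.

Things in the scene. Friction and masses are not known exactly. Their poses are not given: they have to be found in the camera images.
- unit: Fixed unit: a wooden shoe-care box with a flat lid, and behind it (+x) a narrow frosted-glass shelf on steel brackets. Origin on the table under the middle of the wooden box; x from box to shelf, y along the shelf, z up. Lid 150 (x) by 240 mm (y), top 80 mm up. Shelf from x = 103 to 173 mm, 440 mm long, top 78 mm up. Open gap of 28 mm between them; no rims or stops.
- shelf_mid (a point): The middle of the glass shelf's top surface, 138 mm from the unit's origin along its x and 78 mm up; same axes as the unit.
- pillbox_low: The lower of two identical closed white plastic pill boxes, 90 mm (x) by 140 mm (y) by 22 mm high, about 160 g, rigid, with fine grey compartment lines; too wide to grasp. Origin at the centre of its underside, z up. At first it lies on the lid, off-centre and turned by up to 0.25 rad, long side roughly along the shelf, its x roughly along the unit's x.
- pillbox_top: The upper pill box, the same as the lower one (90 by 140 by 22 mm, origin at the centre of its underside), lying loose and askew on the lower one.
- bowl: Stainless steel key bowl, 90 mm across the rim and 42 mm high, standing loose near one end of the glass shelf (which end varies). Origin at the centre of its underside. To be left where it is.
- ring: Grey grip ring lying flat near the other end of the glass shelf, 68 mm outer and 40 mm inner diameter, 22 mm high. Origin at the centre of its underside. To be left where it is.
Mind the look-alikes: they are no part of the job. Leave any orange or pink look-alike of the pillbox_low alone.

How it is judged (in metres and radians):
At the end, for the whole second after the job is handed in: Both boxes flat and at rest, the lower on the glass shelf, the upper on it; each within 16 mm (across) and 25 mm (along) of the shelf's middle and within 0.14 rad of parallel to it; the upper square on the lower within 9 mm both ways and 0.1 rad (x of pillbox_low in the frame of shelf_mid between -0.016 and 0.016 m and y of pillbox_low in the frame of shelf_mid between -0.025 and 0.025 m and angle between the x axis of each of pillbox_low, pillbox_top and the x axis of unit, either way round below 0.14 rad and angle between each of pillbox_low, pillbox_top's own z axis and vertical below 0.06 rad and linear speed of each of pillbox_low, pillbox_top below 0.01 m/s and x of pillbox_top in the frame of shelf_mid between -0.016 and 0.016 m and y of pillbox_top in the frame of shelf_mid between -0.025 and 0.025 m and z of pillbox_low in the frame of shelf_mid between -0.004 and 0.004 m and z of pillbox_top in the frame of pillbox_low between 0.018 and 0.026 m and x of pillbox_top in the frame of pillbox_low between -0.009 and 0.009 m and y of pillbox_top in the frame of pillbox_low between -0.009 and 0.009 m and angle between the x axis of pillbox_top and the x axis of pillbox_low, either way round below 0.1 rad); the robot touches nothing.
It fails at once if a pill box is tipped by more than 0.3 rad (angle between any of pillbox_low, pillbox_top's own z axis and vertical above 0.3 rad).
It fails at once if the bowl or the grip ring is shifted by more than 15 mm (distance of any of bowl, ring from where it was at the start of the episode above 0.015 m).
It also fails if it takes over 72 s, if anything falls off the work surface, if the arm or the gripper's body presses on something with over 40 N, if the wrist force passes 120 N, or if a joint passes its speed limit or range.

## Working session

There is one attempt and no reset: what is moved stays moved. The work goes in short steps, Python scripts to look and compute and a shell command to move; the robot and the scene stay as the last step left them, time stands still between calls to the robot, and variables do not carry over. Pictures are saved under pics/ and viewed, at most 10 in all, crops included, and the job is handed in when it is done.

```bash
mkdir -p pics; ls
python3 - <<'E'
from workcell import ctrl, optics
import cv2,numpy as np
for n in("scene","top"):
    im=optics.get_image(n); cv2.imwrite(f"pics/{n}0.png",im[:,:,::-1])
    m=optics.camera_model(n); print(n,m)
    for t in("unit","pillbox_low","bowl","ring"):
        for d in optics.masks_of(t,n): print(t,d["conf"],np.round(d["extent"]),d["pixels"].sum())
print(ctrl.get_obs())
E
```

```text
pics
scene {'fov_y': 54.566487495300024, 'cx': 319.3805488175352, 'cy': 228.19233633228563, 'k1': -0.04794606282798226, 'view': array([[-6.57218092e-01,  7.53676697e-01, -5.98457871e-03,
         3.88627479e+02],
       [-5.80124522e-01, -5.00776843e-01,  6.42400258e-01,
         3.05874329e+02],
       [ 4.81165167e-01,  4.25668873e-01,  7.66345935e-01,
        -1.14150426e+03],
       [ 0.00000000e+00,  0.00000000e+00,  0.00000000e+00,
         1.00000000e+00]])}
unit 0.97 [308. 241. 217. 193.] 13416
pillbox_low 0.97 [460. 282.  69.  87.] 3883
pillbox_low 0.89 [350. 201.  56.  35.] 552
pillbox_low 0.61 [264. 150.  67.  52.] 1929
bowl 0.71 [331. 281.  63.  58.] 2685
ring 0.79 [226. 167.  36.  37.] 919
top {'fov_y': 53.77585468315875, 'cx': 319.5113456711354, 'cy': 241.0022561436319, 'k1': -0.030418615953353916, 'view': array([[-4.19520424e-03, -9.99767000e-01, -2.11741772e-02,
         2.13768823e+01],
       [ 9.94830536e-01, -6.32103751e-03,  1.01352105e-01,
        -5.93250834e+02],
       [-1.01462333e-01, -2.06395253e-02,  9.94625259e-01,
        -9.31486845e+02],
       [ 0.00
[... 333 characters left out ...]
[440. 226.  40.  36.] 750
{'t': 0.5, 'qpos': array([ 1.31797864e+00,  4.23121353e-01,  1.62995710e+00, -2.64054428e-05,
        1.08858392e+00, -1.90035332e-02]), 'qvel': array([ 0.00037838, -0.00143463, -0.00107756,  0.00029476, -0.0002992 ,
       -0.00036186]), 'joint_torque': array([-1.10132652e-03, -5.44146001e+01, -2.73813128e+01,  6.43331534e-02,
        1.77435129e-02, -4.66118331e-05]), 'ee_pos': array([144.77822026, 607.95117651, 222.63924237]), 'orientation': array([ 3.66417668e-01,  3.12013721e+00, -1.13474107e-04]), 'ft_force': array([ 0.20903297,  0.30948124, -0.09298873]), 'moment': array([ 0.07001228, -0.02204065,  0.04046876]), 'grasp_force': 0.0, 'width': 88.02520147021045}
```

View pics/top0.png

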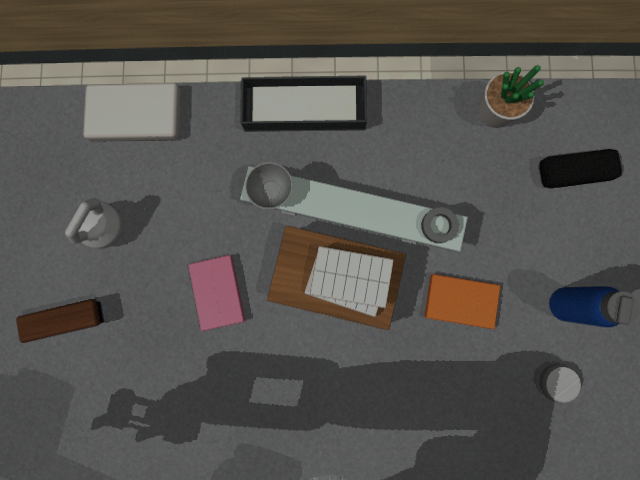

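View pics/scene0.png

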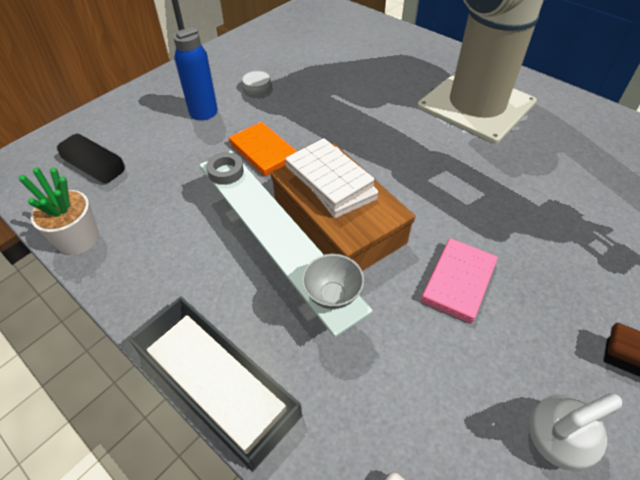

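The top view shows the pile on the lid near (350,280). The shelf runs from (245,185) to (465,233), with the bowl at its left end (268,187) and the ring at its right (440,226). The scene view agrees; the orange and pink boxes are look-alikes lying on the table.

```bash
cat > h.py <<'E'
from workcell import ctrl, optics
import cv2,numpy as np
from scipy.optimize import least_squares
from scipy.spatial.transform import Rotation as R
def cam(n):
    m=optics.camera_model(n); return m,240/np.tan(np.radians(m["fov_y"]/2))
def proj(P,n):
    m,f=cam(n); P=np.atleast_2d(P); c=P@m["view"][:3,:3].T+m["view"][:3,3]
    s=np.c_[c[:,0],-c[:,1]]/-c[:,2:]; s=s*(1+m["k1"]*(s**2).sum(1,keepdims=True))
    return s*f+[m["cx"],m["cy"]]
def back(px,z,n):
    m,f=cam(n); d=(np.atleast_2d(px)-[m["cx"],m["cy"]])/f; s=d.copy()
    for _ in range(6): s=d/(1+m["k1"]*(s**2).sum(1,keepdims=True))
    r=np.c_[s[:,0],-s[:,1],-np.ones(len(s))]@m["view"][:3,:3]
    o=-m["view"][:3,:3].T@m["view"][:3,3]; return (o+r*((z-o[2])/r[:,2])[:,None])[:,:2]
def rect(mask,z,n):
    v,u=np.nonzero(mask); return cv2.minAreaRect(back(np.c_[u,v],z,n).astype(np.float32))
def big(mask):
    mask=cv2.morphologyEx(mask.astype(np.uint8),cv2.MORPH_OPEN,np.ones((3,3)))
    k,l,s,_=cv2.connectedComponentsWithStats(mask); return l==1+s[1:,4].argmax()
def box(x,y,th,w,l,z,base=(0,0)):
    c,s=np.cos(th),np.sin(th); q=np.array([[-1,-1],[1,-1],[1,1],[-1,1]])*[w/2,l/2]+base
    return np.c_[q@np.array([[c,s],[-s,c]])+[x,y],np.full(4,z)]
def masks(im,roi):
    h=cv2.cvtColor(im,cv2.COLOR_RGB2HSV).astype(int); z=np.zeros(im.shape[:2],bool)
    a,b,c,d=roi; z[b:d,a:c]=1
    r,g,bl=[im[:,:,i].astype(int) for i in range(3)]
    wood=z&(h[...,1]>70)&(h[...,0]<20)&(r>60)
    shelf=z&(g-r>8)&(h[...,2]>110)
    white=z&(h[...,2]>140)&(abs(g-r)<7)
    return wood,shelf,white
E
python3 - <<'E'
from h import *
im=optics.get_image("top")
w,s,p=masks(im,(235,150,475,335))
w[:, :262]=0; w[:,410:]=0
for nm,m,z in(("wood",w,80),("shelf",s,78),("white",p,124)):
    m=big(m); print(nm,m.sum(),rect(m,z,"top"))
    im[m]=im[m]//2+np.array({"wood":(127,0,0),"shelf":(0,127,0),"white":(0,0,127)}[nm],np.uint8)
print(im[225,380],im[270,340],im[230,330])
cv2.imwrite("pics/m1.png",cv2.resize(im[150:340,230:480],None,fx=3,fy=3)[:,:,::-1])
E
```

```text
wood 4775 ((519.6671142578125, -14.6895751953125), (238.46978759765625, 149.24893188476562), 76.18899536132812)
shelf 4353 ((650.2919921875, -56.74961853027344), (296.45037841796875, 68.66216278076172), 76.30992126464844)
white 1634 ((489.5718994140625, -28.446311950683594), (122.94654083251953, 59.1145133972168), 79.40205383300781)
[ 74 206  75] [157 159 154] [63 64 64]
```

View pics/m1.png

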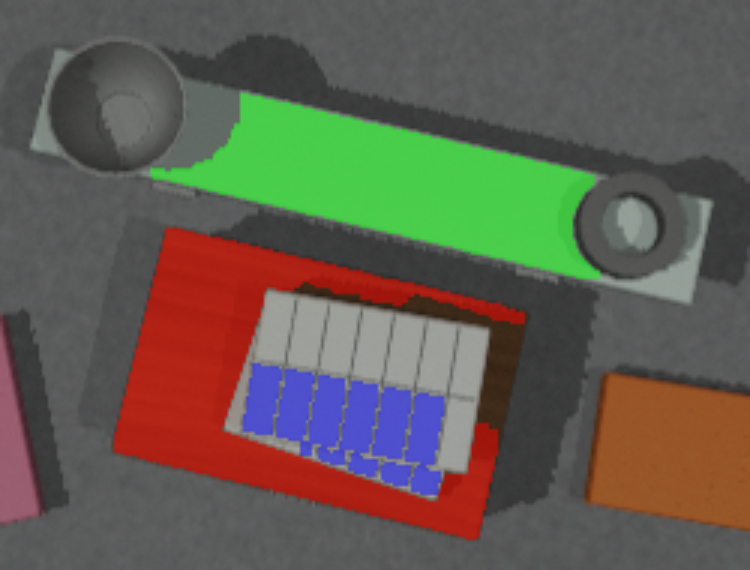

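The mask overlay fits: the wood patch measures 238×149 mm and the shelf 69 mm across, as they should. The top pill box has its corners at crop (267,290), (490,327), (465,472) and (243,430). The lower one pokes out at (225,432) to (437,497).

```bash
cat >> h.py <<'E'
U=np.array([519.4,-14.6]); TH=-0.2395
def tu(p): 
    c,s=np.cos(TH),np.sin(TH); return (np.atleast_2d(p)-U)@np.array([[c,-s],[s,c]])
def go(x,y,z,yaw):
    """target in unit frame (mm), tool y axis at angle yaw from the unit's y axis -> total shift in tool axes /40, turn /6deg"""
    o=ctrl.get_obs(); Ro=R.from_rotvec(o["orientation"]); c,s=np.cos(TH),np.sin(TH)
    T=np.array([U[0]+c*x-s*y,U[1]+s*x+c*y,z])
    ty=Ro.apply([0,1,0]); a=np.arctan2(ty[1],ty[0]); want=TH+np.pi/2+yaw
    d=(want-a+np.pi/2)%np.pi-np.pi/2   # about world z
    print("t",o["t"],"unit pos",np.round(tu(o["ee_pos"][:2]),1),round(o["ee_pos"][2],1),"tool",Ro.as_matrix().round(2).tolist(),
     "shift/40",np.round(Ro.inv().apply(T-o["ee_pos"])/40,3),"turn tool z/6deg",round(-np.degrees(d)/6,3),"q6",o["qpos"][5],
     "shift after turn",np.round((R.from_rotvec([0,0,d])*Ro).inv().apply(T-o["ee_pos"])/40,3))
E
python3 - <<'E'
from h import *
f=lambda q:np.array(q)/3+[230,150]
t=tu(back(f([(267,290),(490,327),(465,472),(243,430)]),124,"top")); print(t.round(1),t.mean(0))
print(np.linalg.norm(np.diff(t,axis=0),axis=1)); d=t[0]-t[1]; print("yaw",np.arctan2(-d[0],d[1]))
l=tu(back(f([(225,432),(437,497)]),102,"top"));print(l.round(1)); d=l[0]-l[1]; print(np.arctan2(-d[0],d[1]),np.linalg.norm(d))
go(-110,-20,150,0)
E
```

```text
[[ 44.9  43.8]
 [ 54.3 -93.2]
 [-34.4 -97.7]
 [-41.1  38.1]] [  5.88962903 -27.28160732]
[137.35161766  88.82539196 135.98387848]
yaw 0.06837807956642583
[[-45.3  49.4]
 [-53.6 -87. ]]
-0.060345084304323816 136.73090793888574
t 0.55 unit pos [[-511.6  515.9]] 222.6 tool [[-0.97, 0.23, -0.0], [0.23, 0.97, -0.0], [0.0, -0.0, -1.0]] shift/40 [ -9.965 -13.454   1.817] turn tool z/6deg 0.054 q6 -0.01899056634390357 shift after turn [-10.041 -13.397   1.817]
```

```bash
python3 -m jog '[[-1,0,0,0,0,0.054,0.85],[-1,-0.2,0,0,0,0,0.85],[-1,-0.4,0,0,0,0,0.85],[-1,-0.6,0,0,0,0,0.85],[-1,-0.8,0,0,0,0,0.85],[-1,-0.8,0,0,0,0,0.85],[-1,-0.8,0,0,0,0,0.85],[-1,-0.8,0,0,0,0,0.85],[-0.8,-0.9,0,0,0,0,0.85],[-0.6,-0.9,0,0,0,0,0.85],[-0.4,-0.9,0,0,0,0,0.85],[-0.2,-0.9,0,0,0,0,0.85],[0,-0.9,0,0,0,0,0.85],[0,-0.9,0,0,0,0,0.85],[0,-0.9,0,0,0,0,0.85],[0,-0.9,0,0,0,0,0.85],[0,-0.9,0,0,0,0,0.85],[0,-0.6,0,0,0,0,0.85],[0,0,0,0,0,0,0.85],[0,0,0,0,0,0,0.85]]'; python3 -c "
from h import *
go(-80,-22,85,0)"
```

```text
t: 2.55
ee_pos: [406.4, 8.1, 222.9]
orientation: [0.378, 3.118, 0.001]
ft_force: [0.6, 0.7, 0.7]
width: 74.5
grasp_force: 0.0
t 2.55 unit pos [[-115.1   -4.8]] 222.9 tool [[-0.97, 0.24, 0.0], [0.24, 0.97, 0.0], [-0.0, 0.0, -1.0]] shift/40 [-0.877 -0.43   3.449] turn tool z/6deg -0.016 q6 -1.3394192113515349 shift after turn [-0.876 -0.432  3.449]
```

```bash
python3 -m jog '[[-0.4,-0.2,0.8,0,0,0,0.85],[-0.4,-0.2,0.9,0,0,0,0.85],[-0.08,-0.03,0.9,0,0,0,0.85],[0,0,0.6,0,0,0,0.85],[0,0,0.25,0,0,0,0.85],[0,0,0,0,0,0,0.85],[-0.15,0,0,0,0,0,0.85],[-0.15,0,0,0,0,0,0.85],[-0.1,0,0,0,0,0,0.85],[-0.1,0,0,0,0,0,0.85],[-0.1,0,0,0,0,0,0.85],[-0.1,0,0,0,0,0,0.85],[-0.1,0,0,0,0,0,0.85],[-0.1,0,0,0,0,0,0.85],[-0.1,0,0,0,0,0,0.85],[0,0,0,0,0,0,0.85]]'
python3 - <<'E'
from h import *
go(-40,-22,85,0)
im=optics.get_image("top"); cv2.imwrite("pics/a.png",np.vstack([cv2.resize(im[200:340,230:480],None,fx=2,fy=2),cv2.resize(optics.get_image("scene")[110:260,180:430],None,fx=2,fy=2)])[:,:,::-1])
E
```

```text
t: 4.15
ee_pos: [476.2, -26.6, 84.7]
orientation: [0.375, 3.118, -0.0]
ft_force: [-0.4, 0.6, -0.1]
width: 74.4
grasp_force: 0.0
t 4.15 unit pos [[-39.1 -21.9]] 84.7 tool [[-0.97, 0.24, 0.0], [0.24, 0.97, -0.0], [-0.0, 0.0, -1.0]] shift/40 [ 0.022 -0.003 -0.007] turn tool z/6deg -0.0 q6 -1.4118700727410434 shift after turn [ 0.022 -0.003 -0.007]
```

View pics/a.png

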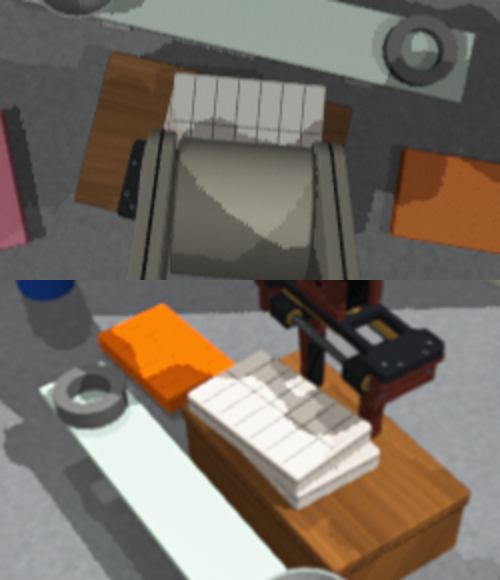

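Not yet square: the lower box still pokes out on the +y side, and the fingers are hardly in contact. I'll push further, then lift, turn and move toward the −y end.

```bash
python3 -m jog '[[-0.1,0,0,0,0,0,0.85],[-0.1,0,0,0,0,0,0.85],[-0.1,0,0,0,0,0,0.85],[-0.1,0,0,0,0,0,0.85],[-0.1,0,0,0,0,0,0.85],[0,0,0,0,0,0,0.85],[0.3,0,0,0,0,0,0.85],[0.3,0,0,0,0,0,0.85],[0,0,-1,0,0,0,0.85],[0,0,-1,0,0,0,0.85],[0.8,0,-1,0,0,0,0.5],[1,0,0,0,0,0,0.5],[1,0,0,0,0,0,0.5],[1,0,0,0,0,0,0.5],[0,0,0,0,0,0,0.5]]'
python3 - <<'E'
from h import *
go(37,-125,205,np.pi/2)
im=optics.get_image("top"); cv2.imwrite("pics/b.png",np.vstack([cv2.resize(im[200:340,240:460],None,fx=2.5,fy=2.5)[:,:550],cv2.resize(optics.get_image("scene")[120:220,210:430],None,fx=2.5,fy=2.5)])[:,:,::-1])
E
```

```text
t: 5.75
ee_pos: [317.8, 11.1, 202.6]
orientation: [-0.373, -3.115, 0.001]
ft_force: [0.6, -0.0, 1.0]
width: 44.4
grasp_force: 0.0
t 5.75 unit pos [[-201.9  -22.8]] 202.6 tool [[-0.97, 0.24, -0.0], [0.24, 0.97, 0.0], [0.0, -0.0, -1.0]] shift/40 [-5.97  -2.561 -0.082] turn tool z/6deg -14.99 q6 -1.3350354565057097 shift after turn [ 2.555 -5.973 -0.045]
```

View pics/b.png

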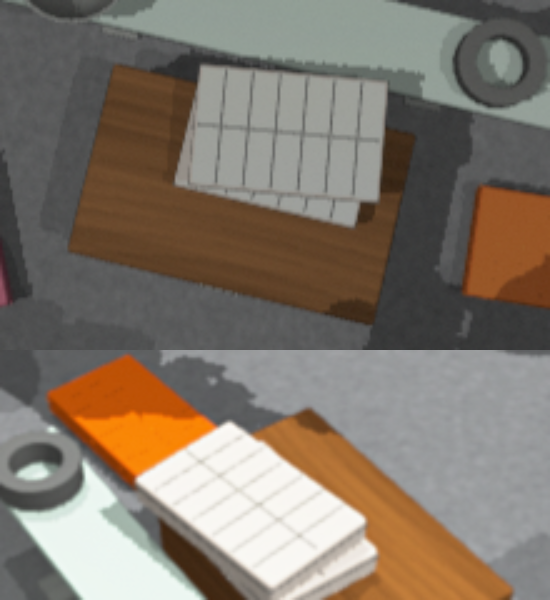

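The lower box is now parallel to the lid, but the upper one rode round with it and is still skewed. I'll measure both, then push the upper box alone from the front, with the fingers above 102 mm.

Run:
```python
from h import *
f=lambda q:np.array(q)/2.5+[240,200]
print(tu(back(f([(201,66),(387,80),(378,202),(188,185)]),124,"top")).round(1))
print(tu(back(f([(177,185),(355,226)]),102,"top")).round(1))
go(125,-28,205,0)
```

```text
[[ 81.9  50. ]
 [103.2 -85.1]
 [ 14.7 -98.1]
 [ -5.3  38.9]]
[[ -6.7  47.7]
 [ -5.5 -88.1]]
t 5.85 unit pos [[-196.3  -21.9]] 203.9 tool [[-0.97, 0.24, 0.0], [0.24, 0.97, -0.0], [-0.0, 0.0, -1.0]] shift/40 [-8.031 -0.159 -0.017] turn tool z/6deg 0.008 q6 -1.3359473603486336 shift after turn [-8.031 -0.152 -0.017]
```

```bash
python3 -m jog '[[-0.7,0,0,0,0,0,0.8],[-1,0,0,0,0,0,0.85],[-1,0,0,0,0,0,0.85],[-1,0,0,0,0,0,0.85],[-1,0,0,0,0,0,0.85],[-1,0,0,0,0,0,0.85],[-1,0,0,0,0,0,0.85],[-1,0,0,0,0,0,0.85],[-0.33,0,0,0,0,0,0.85],[0,0,0.6,0,0,0,0.85],[0,0,0.9,0,0,0,0.85],[0,0,0.65,0,0,0,0.85],[0,0,0.2,0,0,0,0.85],[0,0,0,0,0,0,0.85]]'; python3 -c "
from h import *
go(93,-22,110,0)"
```

```text
t: 7.25
ee_pos: [636.2, -65.9, 108.1]
orientation: [-0.375, -3.117, 0.0]
ft_force: [-0.1, 0.4, -0.2]
width: 74.4
grasp_force: 0.0
t 7.25 unit pos [[125.6 -22.2]] 108.1 tool [[-0.97, 0.24, -0.0], [0.24, 0.97, 0.0], [0.0, -0.0, -1.0]] shift/40 [ 0.815  0.004 -0.046] turn tool z/6deg -0.002 q6 -1.4529689889970783 shift after turn [ 0.815  0.004 -0.046]
```

```bash
python3 -m jog '[[0.15,0,0,0,0,0,0.85],[0.15,0,0,0,0,0,0.85],[0.1,0,0,0,0,0,0.85],[0.1,0,0,0,0,0,0.85],[0.1,0,0,0,0,0,0.85],[0.1,0,0,0,0,0,0.85],[0.1,0,0,0,0,0,0.85],[0.015,0,0,0,0,0,0.85],[0,0,0,0,0,0,0.85],[-0.3,0,0,0,0,0,0.85],[-0.2,0,-0.8,0,0,0,0.85],[0,0,-0.9,0,0,0,0.85],[0,0,-0.8,0,0,0,0.6],[0,-0.6,0,0,0,0,0.6],[0.6,-1,0,0,0,0,0.5],[0.8,-1,0,0,0,0,0.5],[0.8,-1,0,0,0,0,0.5],[0,-0.6,0,0,0,0,0.5],[0,0,0,0,0,0,0.5]]'
python3 - <<'E'
from h import *
go(38,-125,205,np.pi/2)
im=optics.get_image("top"); cv2.imwrite("pics/c.png",np.vstack([cv2.resize(im[200:340,240:460],None,fx=2.5,fy=2.5)[:,:550],cv2.resize(optics.get_image("scene")[120:220,210:430],None,fx=2.5,fy=2.5)])[:,:,::-1])
E
```

```text
t: 9.15
ee_pos: [500.4, -206.3, 210.1]
orientation: [0.381, 3.118, -0.001]
ft_force: [1.1, 0.4, -0.3]
width: 43.6
grasp_force: 0.0
t 9.15 unit pos [[  27.  -190.7]] 210.1 tool [[-0.97, 0.24, 0.0], [0.24, 0.97, -0.0], [-0.0, -0.0, -1.0]] shift/40 [-0.27   1.644  0.127] turn tool z/6deg 14.967 q6 -1.740365104686138 shift after turn [1.643 0.276 0.127]
```

View pics/c.png

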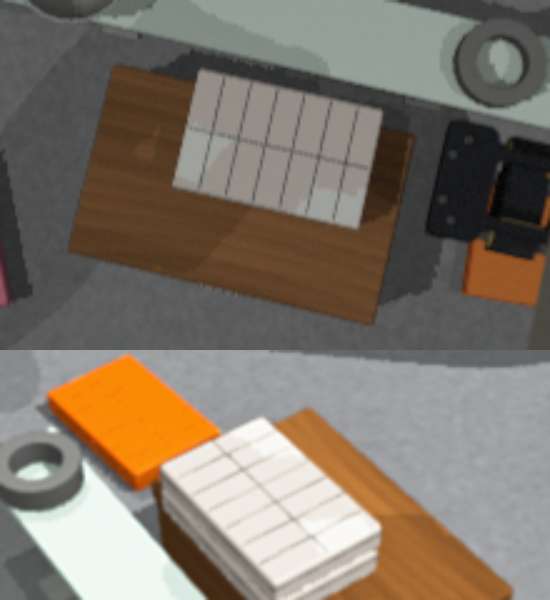

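The pile is square in x and yaw now. The upper box's corners are at (200,70), (382,108), (358,228) and (173,187), and the scene view shows the faces flush. Next I turn 90° and push +y.

```bash
python3 -m jog '[[0,0,0,0,0,1,0.5],[0,0,0,0,0,1,0.5],[0,0,0,0,0,1,0.5],[0,0,0,0,0,1,0.5],[0,0,0,0,0,1,0.5],[0,0,0,0,0,1,0.5],[0,0,0,0,0,1,0.5],[0,0,0,0,0,1,0.5],[0,0,0,0,0,1,0.5],[0,0,0,0,0,1,0.5],[0,0,0,0,0,1,0.5],[0,0,0,0,0,1,0.5],[0,0,0,0,0,1,0.5],[0,0,0,0,0,1,0.5],[0,0,0,0,0,0.97,0.5],[0,0,0,0,0,0,0.5]]'
python3 - <<'E'
from h import *
f=lambda q:np.array(q)/2.5+[240,200]
print(tu(back(f([(200,70),(382,108),(358,228),(173,187)]),124,"top")).round(1))
go(38,-125,85,np.pi/2)
E
```

```text
t: 10.85
ee_pos: [501.8, -202.5, 209.6]
orientation: [-2.467, -1.945, -0.0]
ft_force: [-0.3, 0.0, -0.5]
width: 43.7
grasp_force: 0.0
[[ 78.8  50. ]
 [ 82.3 -86. ]
 [ -6.9 -88.2]
 [ -9.3  49.2]]
t 10.85 unit pos [[  27.5 -186.7]] 209.6 tool [[0.23, 0.97, 0.0], [0.97, -0.23, 0.0], [0.0, 0.0, -1.0]] shift/40 [1.542 0.268 3.116] turn tool z/6deg 0.038 q6 -0.17040004127351382 shift after turn [1.543 0.262 3.116]
```

```bash
python3 -m jog '[[0.5,0.13,0,0,0,0.038,0.5],[0.7,0.13,0.3,0,0,0,0.5],[0.34,0,0.8,0,0,0,0.5],[0,0,0.9,0,0,0,0.5],[0,0,0.8,0,0,0,0.5],[0,0,0.3,0,0,0,0.5],[0.2,0,0,0,0,0,0.5],[0.2,0,0,0,0,0,0.5],[0.1,0,0,0,0,0,0.5],[0.1,0,0,0,0,0,0.5],[0.1,0,0,0,0,0,0.5],[0.1,0,0,0,0,0,0.5],[0.1,0,0,0,0,0,0.5],[0.1,0,0,0,0,0,0.5],[0.1,0,0,0,0,0,0.5],[0,0,0,0,0,0,0.5]]'; python3 -c "
from h import *
go(38,-81,85,np.pi/2)"
```

```text
t: 12.45
ee_pos: [535.9, -102.8, 85.6]
orientation: [-2.471, -1.939, -0.0]
ft_force: [-0.9, -0.7, 0.6]
width: 43.8
grasp_force: 0.0
t 12.45 unit pos [[ 37.  -81.8]] 85.6 tool [[0.24, 0.97, -0.0], [0.97, -0.24, 0.0], [0.0, -0.0, -1.0]] shift/40 [0.02  0.026 0.015] turn tool z/6deg -0.006 q6 0.02805923068717662 shift after turn [0.02  0.026 0.015]
```

Now back off, lift, turn back and look.

```bash
python3 -m jog '[[0.02,0,0,0,0,0,0.5],[0,0,0,0,0,0,0.5],[-0.4,0,0,0,0,0,0.5],[-0.4,0,-0.6,0,0,0,0.5],[-0.6,0,-1,0,0,-1,0.5],[-0.6,0,-1,0,0,-1,0.5],[-0.6,0,-0.4,0,0,-1,0.5],[0,0,0,0,0,-1,0.5],[0,0,0,0,0,-1,0.5],[0,0,0,0,0,-1,0.6],[0,0,0,0,0,-1,0.7],[0,0,0,0,0,-1,0.85],[0,0,0,0,0,-1,0.85],[0,0,0,0,0,-1,0.85],[0,0,0,0,0,-1,0.85],[0,0,0,0,0,-1,0.85],[0,0,0,0,0,-1,0.85],[0,0,0,0,0,-1,0.85],[0,0,0,0,0,-1,0.85],[0,0,0,0,0,0,0.85]]'
python3 - <<'E'
from h import *
go(-60,0,205,0)
im=optics.get_image("top"); cv2.imwrite("pics/d.png",np.vstack([cv2.resize(im[200:340,240:460],None,fx=2.5,fy=2.5)[:,:550],cv2.resize(optics.get_image("scene")[120:220,210:430],None,fx=2.5,fy=2.5)])[:,:,::-1])
E
```

```text
t: 14.45
ee_pos: [518.2, -205.6, 205.6]
orientation: [-0.376, -3.119, -0.0]
ft_force: [-0.5, -0.0, 0.3]
width: 74.4
grasp_force: 0.0
t 14.45 unit pos [[  44.2 -185.8]] 205.6 tool [[-0.97, 0.24, -0.0], [0.24, 0.97, 0.0], [0.0, 0.0, -1.0]] shift/40 [2.606 4.645 0.016] turn tool z/6deg -0.005 q6 -1.7299661819115955 shift after turn [2.604 4.646 0.016]
```

View pics/d.png

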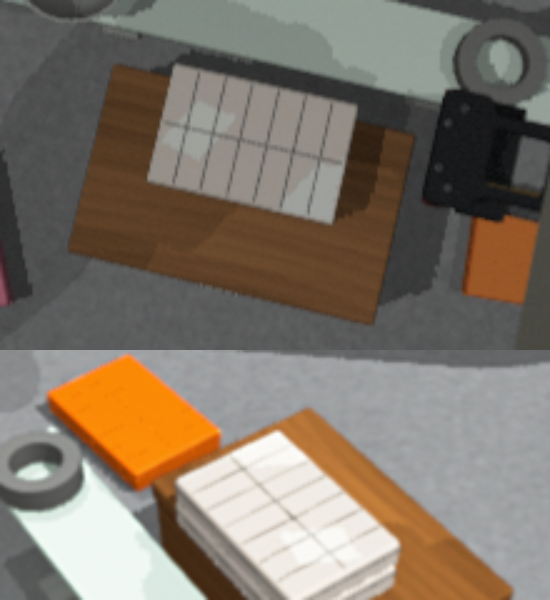

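The pile is square with its y centre near 0: corners at (175,64), (357,103), (333,223) and (148,181). Going behind it for the main push.

```bash
python3 -m jog '[[0.3,0.5,0,0,0,0,0.85],[0.4,0.8,0,0,0,0,0.85],[0.4,1,0,0,0,0,0.85],[0.4,1,0,0,0,0,0.85],[0.4,0.8,0,0,0,0,0.85],[0.08,0.545,0,0,0,0,0.85],[0,0,0,0,0,0,0.85],[0,0,0.6,0,0,0,0.85],[0,0,0.9,0,0,0,0.85],[0,0,0.9,0,0,0,0.85],[0,0,0.5,0,0,0,0.85],[0,0,0.1,0,0,0,0.85],[0,0,0,0,0,0,0.85]]'
python3 - <<'E'
from h import *
f=lambda q:np.array(q)/2.5+[240,200]
t=tu(back(f([(175,64),(357,103),(333,223),(148,181)]),124,"top"));print(t.round(1),t.mean(0))
go(82,0,85,0)
E
```

```text
t: 15.85
ee_pos: [485.9, -6.3, 85.4]
orientation: [-0.379, -3.117, 0.0]
ft_force: [-0.2, -0.5, -0.5]
width: 74.7
grasp_force: 0.0
[[ 78.9  69. ]
 [ 81.6 -67.4]
 [ -7.6 -69.8]
 [ -9.3  67.9]] [35.90620382 -0.08343191]
t 15.85 unit pos [[-34.5   0.1]] 85.4 tool [[-0.97, 0.24, -0.0], [0.24, 0.97, -0.0], [0.0, -0.0, -1.0]] shift/40 [-2.912  0.003  0.007] turn tool z/6deg -0.022 q6 -1.3661887916753286 shift after turn [-2.912 -0.003  0.007]
```

```bash
python3 -m jog '[[-0.15,0,0,0,0,0,0.85],[-0.15,0,0,0,0,0,0.85],[-0.1,0,0,0,0,0,0.85],[-0.1,0,0,0,0,0,0.85],[-0.1,0,0,0,0,0,0.85],[-0.1,0,0,0,0,0,0.85],[-0.1,0,0,0,0,0,0.85],[-0.1,0,0,0,0,0,0.85],[-0.1,0,0,0,0,0,0.85],[-0.1,0,0,0,0,0,0.85],[-0.1,0,0,0,0,0,0.85],[-0.1,0,0,0,0,0,0.85],[-0.1,0,0,0,0,0,0.85],[-0.1,0,0,0,0,0,0.85],[-0.1,0,0,0,0,0,0.85],[-0.1,0,0,0,0,0,0.85],[-0.1,0,0,0,0,0,0.85],[-0.1,0,0,0,0,0,0.85],[-0.1,0,0,0,0,0,0.85],[-0.1,0,0,0,0,0,0.85]]' && python3 -m jog '[[-0.1,0,0,0,0,0,0.85],[-0.1,0,0,0,0,0,0.85],[-0.1,0,0,0,0,0,0.85],[-0.1,0,0,0,0,0,0.85],[-0.1,0,0,0,0,0,0.85],[-0.1,0,0,0,0,0,0.85],[-0.08,0,0,0,0,0,0.85],[-0.05,0,0,0,0,0,0.85],[0,0,0,0,0,0,0.85]]'; python3 -c "
from h import *
go(82,0,85,0)"
```

```text
t: 17.85
ee_pos: [568.0, -25.6, 85.6]
orientation: [0.377, 3.119, -0.0]
ft_force: [-1.0, 0.2, -1.3]
width: 74.4
grasp_force: 0.6
t: 18.75
ee_pos: [596.5, -32.6, 85.8]
orientation: [0.376, 3.118, -0.0]
ft_force: [-0.5, -0.5, -0.3]
width: 74.6
grasp_force: 0.1
t 18.75 unit pos [[79.2  0.8]] 85.8 tool [[-0.97, 0.24, 0.0], [0.24, 0.97, -0.0], [-0.0, 0.0, -1.0]] shift/40 [-0.07  -0.021  0.021] turn tool z/6deg -0.008 q6 -1.4048720677841489 shift after turn [-0.07  -0.021  0.021]
```

```bash
python3 -m jog '[[-0.06,0,0,0,0,0,0.85],[0,0,0,0,0,0,0.85],[0.1,0,0,0,0,0,0.85],[0.3,0,0,0,0,0,0.85],[0.5,0,-0.5,0,0,0,0.85],[0.5,0,-1,0,0,0,0.85],[0.8,0,-1,0,0,0,0.85],[0.9,0,-0.5,0,0,0,0.85],[0.9,0,0,0,0,0,0.85],[0.8,0,0,0,0,0,0.85],[0.8,0,0,0,0,0,0.85],[0.5,0,0,0,0,0,0.85],[0,0,0,0,0,0,0.85]]'
python3 - <<'E'
from h import *
im=optics.get_image("top"); sc=optics.get_image("scene")
cv2.imwrite("pics/e.png",np.vstack([cv2.resize(im[155:275,240:480],None,fx=2.5,fy=2.5),cv2.resize(sc[140:250,200:440],None,fx=2.5,fy=2.5)])[:,:,::-1])
for n in("bowl","ring"):
    for d in optics.masks_of(n,"top")[:1]: print(n,d["conf"],d["extent"])
E
```

```text
t: 20.05
ee_pos: [358.8, 25.2, 204.4]
orientation: [-0.375, -3.118, 0.0]
ft_force: [0.5, 0.2, -0.1]
width: 74.5
grasp_force: 0.0
bowl 0.95 [267.0, 187.2, 45.7, 50.4]
ring 0.95 [438.6, 224.4, 40.1, 32.9]
```

View pics/e.png

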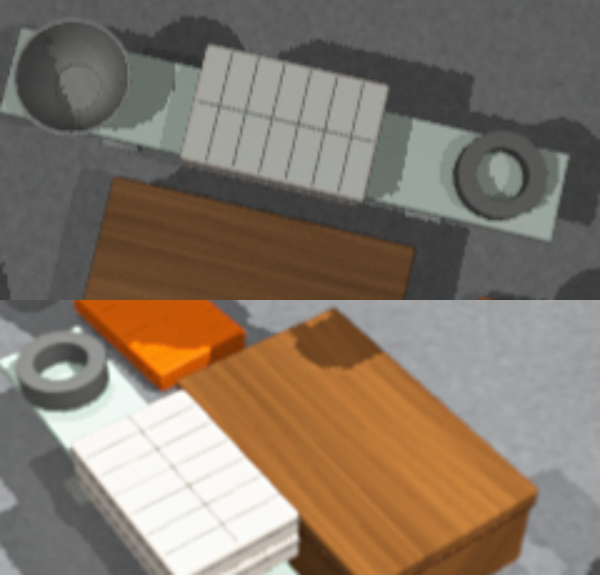

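The pile sits squarely on the shelf with its faces flush: corners at (208,44), (388,86), (365,202) and (181,160). The bowl and ring are where they were. Checking the numbers before handing in.

Run:
```python
from h import *
f=lambda q:np.array(q)/2.5+[240,155]
t=tu(back(f([(208,44),(388,86),(365,202),(181,160)]),122,"top"));m=t.mean(0)-[138,0];print(t.round(1),m)
s=tu(back(f([(22,28),(569,155),(552,240),(2,112)]),78,"top"));print("shelf",s.round(1),s.mean(0))
```

```text
[[181.8  68.6]
 [181.4 -68.7]
 [ 93.  -71.1]
 [ 92.1  67.7]] [-0.95020093 -0.89220905]
shelf [[ 171.5  217.6]
 [ 171.1 -220.5]
 [ 103.5 -221.1]
 [ 102.8  216.2]] [137.23539559  -1.96768314]
```

Within 1 mm of the middle both ways and parallel.

```bash
python3 -c "
from workcell import ctrl
print(ctrl.close_job())"
```

```text
the job is handed in; nothing more can be done
None
```

The job is handed in: both pill boxes lie in a squared pile on the glass shelf, measured about 1 mm from its middle both ways, parallel to it and clear of the lid, with the bowl and ring not visibly moved; no verdict was returned.

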